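# Gauge a square tube and lock the bench caliper

## Task

Take the size of the square tube lying between the jaws of the bench caliper: swing the black clamp lever to loosen the carriage, push the carriage gently along its beam until both jaws lie flat against the tube, then swing the lever back tight to hold the reading. Keep the sliding jaw square to the beam all the time (push on the carriage, not on the long jaw), and leave everything else on the bench as it is.

Things in the scene. Friction and masses are not known exactly. Their poses are not given: they have to be found in the camera images.
- gauge: Bench caliper bolted to the bench: dark steel plate 200 (x) x 350 (y) x 10 mm, origin at its underside centre, z up. Steel beam, 24 mm wide, top 40 mm above the bench, along y at x = +55 mm. Fixed jaw at the +y end: face in the plane y = +90 mm, reaching from the beam to x = -65 mm, 26 to 46 mm above the bench. The sliding jaw (same reach and height) faces it. Place and yaw vary.
- carriage (a joint): Travel (m) of the aluminium carriage with its jaw along the beam: 0 = wide open, growing along the caliper's +y as it closes; gap between jaws = 0.150 minus this, so 0.100 when closed on the 50 mm tube. Starts at 0 to 0.035. Loosened, it slides with about 8 N of friction and stays where left; clamped, it holds (20 N makes it creep about 2 mm/s).
- jaw (a joint): Tilt (rad) of the sliding jaw about the vertical, 0 = square to the beam. It pivots on the beam's centre line, 11 mm behind its face, centred by a 20 N m/rad spring. Pushing the long jaw itself, or pressing the tube hard, tilts it; keep within 0.035. About 10 N on the tube is safe: push the carriage with less than about 20 N in all.
- thumb (a point): Centre of the rear (-y) face of the thumb plate: upright plate at the carriage's rear, 44 mm wide (caliper x), 8 mm thick, 51 to 96 mm above the bench (this point 75 mm). Push it along the caliper's +y to close. Behind it is only the beam (top at 40 mm). It lies over the beam's centre line, at caliper x = +55 mm, y = -145 mm + travel.
- lever_tip (a point): Centre of the 20 mm ball at the end of the black clamp lever, 78 mm above the bench. The lever is a bar 14 mm thick, 75 mm long from its pivot to here, and stands out over the far (+x) side of the beam, 65 to 85 mm above the bench.
- lever_pivot (a point): Point on the vertical axis of the clamp lever, on the carriage over the beam's centre line, 78 mm above the bench, 50 mm ahead (+y) of the thumb plate's rear face.
- lock_lever (a joint): Angle (rad) of the clamp lever: 0 = tight (points 30 degrees from the caliper's +x towards its +y), growing clockwise seen from above to 1.05 = loose (30 degrees from +x towards -y), stops at both ends. Free above about 0.6; counts as loosened above 0.7, tight below 0.2. Stays where left; 2 to 5 N at its end moves it.
- tube: The part to measure: hollow square steel tube, 80 mm long (its x), 50 x 50 mm in section, about 0.4 kg, loose on the plate (10 mm above the bench) between the jaws, length roughly along the jaws. Origin at its underside centre, z up. Starts up to 12 degrees askew, clear of both jaws; the closing jaw pushes it along and squares it.
- thin_tube: Bystander: thinner square steel tube offcut, 70 x 25 x 25 mm, lying on the caliper's plate behind the sliding jaw. Origin under its centre.
- round_bar: Bystander: dark steel round bar offcut, 28 mm across, 55 mm high, standing on the plate beyond the fixed jaw. Origin under its centre.
- hammer: Bystander: hammer with orange handle, on the right of the bench. Origin on its underside.
- can: Bystander: white can, 66 mm across, 130 mm high, on the left of the bench. Origin under its centre.
- wrench: Bystander: steel wrench, on the right of the bench. Origin on its underside.
Not all that is in view belongs to the job. What is shaped like the tube but orange or yellow is not meant.

How it is judged:
By the outcome, as a careful person would: the job done as asked, in the order asked, and still so for the second after the job is handed in, with the robot touching nothing.
It also fails if it takes over 58 s, if anything falls off the work surface, if the arm or the gripper's body presses on something with over 40 N, if the wrist force passes 120 N, or if a joint passes its speed limit or range.

## Robot

A 6-joint arm with a two-finger parallel gripper is mounted at the origin on the work surface. World frame = base frame: x ahead of the robot, y to its left, z up, the work surface at z = 0. Lengths are in m, angles in rad, forces in N, time in s.
With the tool pointing down it reaches from about 0.4 to 0.825 m from the base axis. Payload 7 kg.
Tool frame: the origin (TCP) lies between the finger pads; the fingertips stand 11 mm ahead of it and the grasp point (between the pads) lies 8 mm behind it (arm.tips_ahead is the distance from the TCP to the fingertips, in m); z points along the fingers, x is the direction in which the jaws open and shut, and the axes are right-handed (so a half turn about z gives the same grasp; the last joint's range is limited). The gripper opens to 88 mm and grips with 3 to 60 N. Pads are 19 mm wide; open, the fingers measure 130 mm over their backs; the gripper's body (78 mm by 193 mm) begins 47 mm behind the grasp point.
Start: joints at [-0.876, 0.359, 0.012, 0, -1.224, -0.288], TCP at [0.267, -0.62, 0.238] pointing down, gripper open.
Joint ranges: [-3.07, 3.07], [-1.43, 2.12], [-1.02, 1.25], [-3.03, 1.67], [-3.05, -0], [-3.03, 3.03]. Speed limits (rad/s): [2.39, 2.39, 3.01, 3.14, 3.14, 3.14].

## Interface

Orientations are given as [roll, pitch, yaw] about the fixed x, y, z axes, in that order (R = Rz(yaw) Ry(pitch) Rx(roll)).
In Python, from station import arm, optics, finder gives the robot as it stands. The module is installed in compiled form; this text tells all that it offers.
- The arm moves only by the tool apply_moves, never from a script. Its argument "increments" is one flat list of numbers, 6 for each row, row after row: the shift along the world's x, y, z in m, then the turn, a rotation vector about the world's x, y, z in rad. In form: [tx, ty, tz, rx, ry, rz, tx, ty, tz, rx, ry, rz, ...]. A call has 1 to 20 rows; each row shifts and turns the pose as measured when the row begins; what a row does not reach is not made up. A row lasts 1/12 s, in which the tool goes at most 41.7 mm and 7.16 degrees, less where a joint would pass 70% of its speed; a pose out of reach is approached as far as the arm can. A call with a gripper value outside its range is refused whole. "hand" is the closure, from 0 (fully open) to 1 (shut), set as the call begins (left out, the last holds). The fingers move at their own pace and stop on an object; "force" is the grip in N (left out, the last holds). Time passes only in rows, so rows that do not move let the fingers close. It gives the time, the measured TCP pose, the force and the opening at its end, in the units of the state.
- arm.get_state(): the state, without advancing time (a new reading comes with each control period).
- optics.grab_frame(name): name is "scene" or "top" or "wrist"; returns the picture (400x640x3 uint8, red, green, blue); there is no depth.
- optics.camera_model(name): a dict with "fx", "fy", "cx", "cy" (pixels), "world_to_cam" (4x4, takes a point from world to camera coordinates); the wrist camera has in their place "T_tool_cam" (4x4, takes a point from camera to tool coordinates, whose origin is the TCP and whose axes are the tool frame's). Camera axes: x right, y up, looking along -z (the intrinsics and any distortion apply to the point x, -y, -z); pixel columns grow to the right and rows downward; lengths in m; the calibration is good to about 2 mm. A picture is of the moment at which its call begins: read the wrist's pose just before it. camera_model takes no time and is no camera call.
- arm.job_done(): hands the job in, once; it reports no verdict.
Trained networks look in the newest picture that a camera, given by its name, has taken for a name from the list of things; names that differ only in an ending like _2 or _b are one class to them, and where a whole thing is asked for, a point or a joint stands for the part that bears it (a point fixed in the world has none). Each returns a list of dicts, best first, with "conf" (0 to 1); they miss things now and then, are a little off and sometimes report something else, mostly with a low value. They report only what shows in the picture. A call takes as long as a camera call. They do not tell look-alikes from the thing itself.
- finder.find_in(camera, name): "box" ([left, top, right, bottom] in pixels, round what is visible of it).
- finder.landmark_of(camera, name): "point" ([column, row] in pixels: a listed point, or the origin of a listed thing).
The state is a dict: "t": time; "q": joint angles; "qd": joint speeds; "joint_efforts": joint torques, N m; "eef_pos": TCP position; "ee_rot": TCP orientation; "force": force on the tool from outside, world axes, zero at the start; "moment": the same for the moment, N m; "width": finger opening in m.
Only numpy, scipy, OpenCV 4.12 (cv2) and the standard library are available. Lean on these libraries where they do the work, as an engineer would, in place of code of your own. Each camera call takes 0.05 s, during which the arm holds its last target. There are 200 camera calls.

## Working session

There is one attempt and no reset: what is moved stays moved. The work goes in short steps, Python scripts to look and compute and a tool call to move; the robot and the scene stay as the last step left them, time stands still between calls to the robot, and variables do not carry over. Pictures are saved under pics/ and viewed, about 8 in all and at most 12, crops included, and the job is handed in when it is done.

Besides the shell and the picture viewer there is one more tool, called after "Emit:" as a command line: name --argument value ..., lists and objects as JSON in quotes. apply_moves: Moves the arm, as the interface text tells. Its arguments: {"type":"object","properties":{"increments":{"type":"array"},"hand":{"type":"number"},"force":{"type":"number"}},"required":["increments"]}

```bash
mkdir -p pics; cat > h.py <<'E'
import numpy as np, cv2
from station import arm, optics, finder
def ray(name,px):
    m=optics.camera_model(name)
    W=np.linalg.inv(np.array(m["world_to_cam"]))
    d=np.array([(px[0]-m["cx"])/m["fx"],-(px[1]-m["cy"])/m["fy"],-1.])
    return W[:3,3],W[:3,:3]@d
def at_z(name,px,z):
    o,d=ray(name,px); return o+d*(z-o[2])/d[2]
def proj(name,p):
    m=optics.camera_model(name); c=np.array(m["world_to_cam"])@np.append(p,1)
    return np.array([m["cx"]-m["fx"]*c[0]/c[2], m["cy"]+m["fy"]*c[1]/c[2]])
def save(name,f):
    im=optics.grab_frame(name); cv2.imwrite("pics/"+f,cv2.cvtColor(im,cv2.COLOR_RGB2BGR)); return im
E
python3 - <<'E'
from h import *
print(optics.camera_model("top"));print(optics.camera_model("scene").keys())
a=save("top","top0.png");b=save("scene","scene0.png")
cv2.imwrite("pics/both0.png",cv2.cvtColor(np.vstack([a,b])[:, :],cv2.COLOR_RGB2BGR))
Z=dict(gauge=0,thumb=.075,lever_tip=.078,lever_pivot=.078,tube=.01,thin_tube=.01,round_bar=.01)
for n,z in Z.items():
  for c in("top","scene"):
    for r in finder.landmark_of(c,n)[:2]: print(n,c,np.round(r["point"]),round(r["conf"],2),np.round(at_z(c,r["point"],z),3))
print(arm.get_state())
E
```

```text
{'fx': 376.8691104940617, 'fy': 376.8691104940617, 'cx': 319.77403101591767, 'cy': 208.4374968159574, 'world_to_cam': array([[ 0.01653422, -0.99984252, -0.00644595, -0.02953596],
       [ 0.99478909,  0.0158013 ,  0.10072235, -0.53348861],
       [-0.10060463, -0.00807773,  0.99489369, -1.06242023],
       [ 0.        ,  0.        ,  0.        ,  1.        ]])}
dict_keys(['fx', 'fy', 'cx', 'cy', 'world_to_cam'])
gauge top [322. 208.] 0.88 [ 0.537 -0.028  0.   ]
gauge scene [309. 217.] 0.91 [ 0.531 -0.029  0.   ]
thumb top [380. 200.] 0.57 [ 0.554 -0.188  0.075]
thumb top [461. 192.] 0.56 [ 0.581 -0.412  0.075]
thumb scene [249. 199.] 0.82 [ 0.551 -0.176  0.075]
lever_tip top [353. 171.] 0.55 [ 0.634 -0.111  0.078]
lever_tip scene [267. 232.] 0.48 [ 0.634 -0.108  0.078]
lever_pivot top [360. 197.] 0.76 [ 0.561 -0.133  0.078]
lever_pivot top [321. 210.] 0.26 [ 0.523 -0.024  0.078]
lever_pivot scene [268. 205.] 0.78 [ 0.56  -0.124  0.078]
lever_pivot scene [267. 230.] 0.44 [ 0.628 -0.11   0.078]
tube top [260. 139.] 0.97 [0.74  0.162 0.01 ]
tube top [314. 216.] 0.95 [ 0.512 -0.006  0.01
[... 255 characters left out ...]
 0.01 ]
round_bar scene [371. 218.] 0.76 [0.513 0.132 0.01 ]
{'t': 0.8, 'q': array([-8.75876269e-01,  3.58528826e-01,  1.18762804e-02,  1.20345936e-05,
       -1.22416107e+00, -2.88089556e-01]), 'qd': array([-0.00136561, -0.00096967, -0.00093629, -0.0011593 ,  0.00176732,
        0.00134121]), 'joint_efforts': array([-2.15896298e-04, -5.82279611e+01,  2.93288094e+01,  7.00200051e+00,
        1.27105345e-02,  1.61462805e-05]), 'eef_pos': array([ 0.26703883, -0.61987051,  0.23759913]), 'ee_rot': array([-3.14157689e+00, -1.33629898e-05,  1.97763092e+00]), 'force': array([ 0.82979917,  0.73432367, -0.12195085]), 'moment': array([0.02855909, 0.00385989, 0.0051855 ]), 'width': 0.08798154146080937}
```

View pics/both0.png

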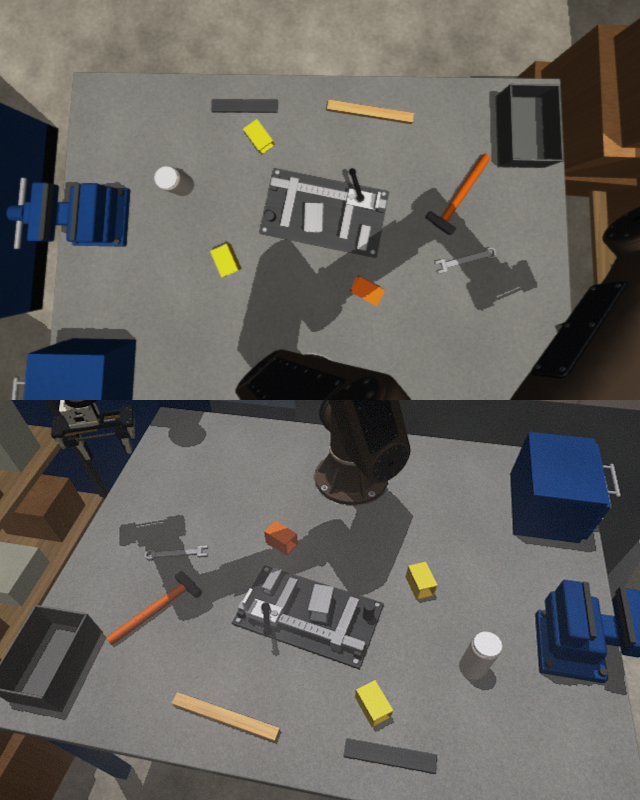

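The picture shows the caliper at about (261-389, 168-256) in the top view. The grey tube is between its jaws at (314,216). The yellow and orange blocks at (258,136), (224,260) and (367,291) are look-alikes. I'll go above the caliper for a close look.

Emit:
apply_moves --increments '[0.013, 0.029, 0.008, 0, 0, 0.055, 0.013, 0.029, 0.008, 0, 0, 0.055, 0.013, 0.029, 0.008, 0, 0, 0.055, 0.013, 0.029, 0.008, 0, 0, 0.055, 0.013, 0.029, 0.008, 0, 0, 0.055, 0.013, 0.029, 0.008, 0, 0, 0.055, 0.013, 0.029, 0.008, 0, 0, 0.055, 0.013, 0.029, 0.008, 0, 0, 0.055, 0.013, 0.029, 0.008, 0, 0, 0.055, 0.013, 0.029, 0.008, 0, 0, 0.055, 0.013, 0.029, 0.008, 0, 0, 0.055, 0.013, 0.029, 0.008, 0, 0, 0.055, 0.013, 0.029, 0.008, 0, 0, 0.055, 0.013, 0.029, 0.008, 0, 0, 0.055, 0.013, 0.029, 0.008, 0, 0, 0.055, 0.013, 0.029, 0.008, 0, 0, 0.055, 0.013, 0.029, 0.008, 0, 0, 0.055, 0.013, 0.029, 0.008, 0, 0, 0.055]' --hand 1 --force 40

```text
t: 2.3
eef_pos: [0.5019, -0.0765, 0.3871]
ee_rot: [3.141, 0.002, 3.006]
force: [0.1, -0.4, 0.5]
width: 0.0002
```

```bash
cat >> h.py <<'E'
from scipy.spatial.transform import Rotation as Ro
def wray(s,px):
    m=optics.camera_model("wrist"); T=np.eye(4);T[:3,:3]=Ro.from_euler("xyz",s["ee_rot"]).as_matrix();T[:3,3]=s["eef_pos"]
    W=T@np.array(m["T_tool_cam"]); return W[:3,3],W[:3,:3]@np.array([(px[0]-m["cx"])/m["fx"],-(px[1]-m["cy"])/m["fy"],-1.])
def wz(s,px,z):
    o,d=wray(s,px); return o+d*(z-o[2])/d[2]
E
python3 - <<'E'
from h import *
m=optics.camera_model("wrist");print({k:np.round(v,3) for k,v in m.items()})
s=arm.get_state();print(s["t"],s["q"].round(3),s["eef_pos"],s["ee_rot"],s["width"],s["force"])
save("wrist","w1.png")
Z=dict(gauge=0,thumb=.075,lever_tip=.078,lever_pivot=.078,tube=.01,thin_tube=.01,round_bar=.01)
for n,z in Z.items():
    for r in finder.landmark_of("wrist",n)[:2]: print(n,np.round(r["point"]),round(r["conf"],2),np.round(wz(s,r["point"],z),3))
E
```

```text
{'fx': np.float64(281.302), 'fy': np.float64(281.302), 'cx': np.float64(318.941), 'cy': np.float64(201.617), 'T_tool_cam': array([[ 1.   ,  0.001, -0.001, -0.   ],
       [ 0.   , -0.951, -0.308, -0.083],
       [-0.001,  0.308, -0.951, -0.147],
       [ 0.   ,  0.   ,  0.   ,  1.   ]])}
2.3 [ 0.236  0.013 -0.087  0.    -1.468 -0.372] [ 0.50194554 -0.07647145  0.38711051] [3.14100503e+00 2.40193252e-03 3.00598637e+00] 0.00022930392973464472 [ 0.07991073 -0.35943443  0.50482883]
gauge [312. 179.] 0.78 [ 0.523 -0.035  0.   ]
thumb [279. 104.] 0.82 [ 0.551 -0.176  0.075]
lever_tip [237. 156.] 0.91 [ 0.633 -0.107  0.078]
lever_pivot [277. 134.] 0.83 [ 0.562 -0.132  0.078]
tube [425.  96.] 0.96 [ 0.305 -0.158  0.01 ]
tube [324. 193.] 0.8 [ 0.502 -0.006  0.01 ]
thin_tube [340. 113.] 0.97 [ 0.456 -0.15   0.01 ]
thin_tube [278. 100.] 0.35 [ 0.561 -0.185  0.01 ]
```

View pics/w1.png

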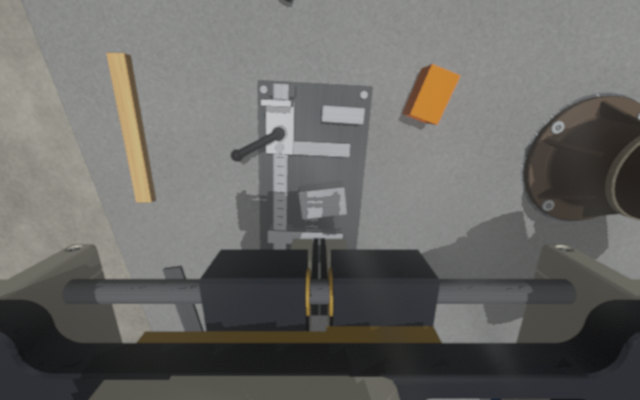

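The wrist view shows the plate's rear edge from (259,81) to (372,86), with the thumb plate at (277,103). The lever runs from (279,133) to (236,156), and the tube is at (324,203). Next I'll take enlarged crops to get the plate corners.

```bash
python3 - <<'E'
import cv2,numpy as np
a=cv2.imread("pics/top0.png")[155:270,250:400]; b=cv2.imread("pics/w1.png")[70:220,225:385]
a=cv2.resize(a,None,fx=5,fy=5,interpolation=2)[:, :]; b=cv2.resize(b,None,fx=4,fy=4,interpolation=2)
cv2.imwrite("pics/ct.png",a);cv2.imwrite("pics/cw.png",b)
E
```

```text
(no output)
```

View pics/ct.png

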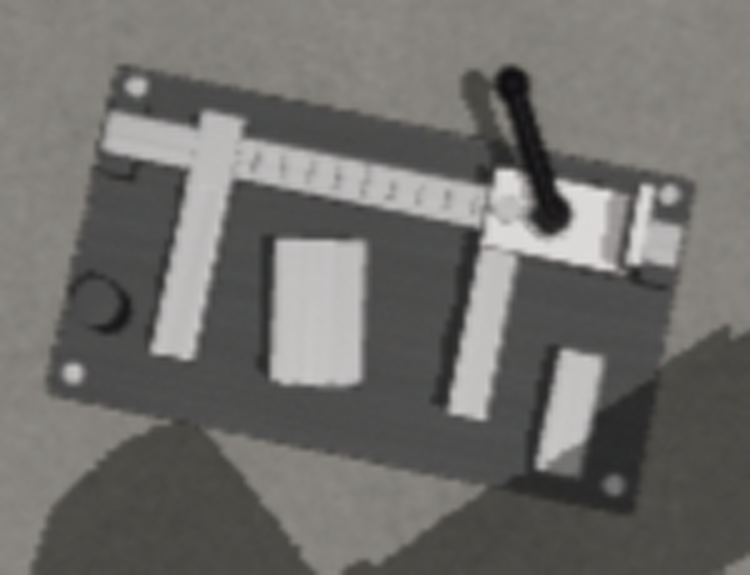

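View pics/cw.png

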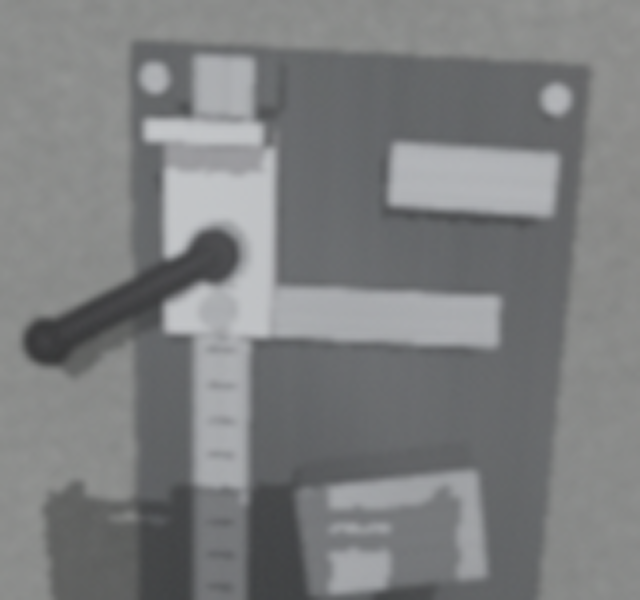

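```bash
cat > fit.py <<'E'
from h import *
from scipy.optimize import least_squares
s=dict(eef_pos=np.array([0.50194554,-0.07647145,0.38711051]),ee_rot=np.array([3.14100503,.00240193,3.00598637]))
C=lambda X,Y,Z:(lambda tr,l:(X,Y,Z)); 
tip=lambda tr,l:(.055+.075*np.cos(np.pi/6-l),-.095+tr+.075*np.sin(np.pi/6-l),.078)
piv=lambda tr,l:(.055,-.095+tr,.078)
obs=[("t",(273.6,168.2),C(.1,.175,.01)),("t",(388.8,191.8),C(.1,-.175,.01)),("t",(376.6,257.4),C(-.1,-.175,.01)),("t",(259.6,233.4),C(-.1,.175,.01)),
("w",(258,80.5),C(.1,-.175,.01)),("w",(372.5,86.75),C(-.1,-.175,.01)),
("t",(352.4,171.4),tip),("w",(236.5,155.2),tip),("t",(360.2,197.4),piv),("w",(278.3,134),piv),
("w",(260.75,99.75),lambda tr,l:(.077,-.145+tr,.096)),("w",(291.25,100.75),lambda tr,l:(.033,-.145+tr,.096))]
def w(p,q):
    c,n=np.cos(p[2]),np.sin(p[2]); return np.array([p[0]+c*q[0]-n*q[1],p[1]+n*q[0]+c*q[1],q[2]])
def res(p):
    r=[]
    for cam,px,f in obs:
        q=f(p[3],p[4]); e=w(p,q); m=at_z("top",px,q[2]) if cam=="t" else wz(s,px,q[2])
        r+=list((m-e)[:2])
    return np.array(r)
f=least_squares(res,[.53,-.03,-.18,.02,0],loss="soft_l1",f_scale=.003)
p=f.x
if __name__=="__main__":
    print(p.round(4)); print((res(p).reshape(-1,2)*1000).round(1))
    for n,q in dict(thumb=(.055,-.145+p[3],.075),piv=piv(p[3],0),tip=tip(p[3],p[4]),start=(.131,-.03+p[3],.1)).items(): print(n,w(p,q).round(4))
    np.save("p.npy",p)
E
python3 fit.py
```

```text
[ 0.5241 -0.0334 -0.1871  0.0048  0.0297]
[[-1.4 -1.6]
 [-1.7  0.8]
 [ 2.5 -0.8]
 [ 1.2 -3.5]
 [-1.   2.5]
 [ 1.4  2. ]
 [ 0.8 -0.7]
 [ 0.3  1. ]
 [-0.3 -0.1]
 [-1.3 -0.1]
 [ 0.3  0.4]
 [-0.5 -0.4]]
thumb [ 0.5521 -0.1814  0.075 ]
piv [ 0.5614 -0.1323  0.078 ]
tip [ 0.6329 -0.1096  0.078 ]
start [ 0.6481 -0.0825  0.1   ]
```

Emit:
apply_moves --increments '[0.0148, 0, -0.03, 0, 0, -0.005, 0.0148, 0, -0.03, 0, 0, -0.005, 0.0148, 0, -0.03, 0, 0, -0.005, 0.0148, 0, -0.03, 0, 0, -0.005, 0.0148, 0, -0.03, 0, 0, -0.005, 0.0148, 0, -0.03, 0, 0, -0.005, 0.0148, 0, -0.03, 0, 0, -0.005, 0.0148, 0, -0.03, 0, 0, -0.005, 0.0148, 0, -0.03, 0, 0, -0.005, 0.0148, 0, -0.03, 0, 0, -0.005]'

```text
t: 3.53
eef_pos: [0.6524, -0.0921, 0.084]
ee_rot: [3.137, 0.022, 2.931]
force: [1.4, 0.6, 0.4]
width: 0.0004
```

```bash
cat > st.py <<'E'
from h import *
p=np.load("p.npy"); s=arm.get_state()
ex=np.array([np.cos(p[2]),np.sin(p[2])]); ey=np.array([-ex[1],ex[0]])
d=s["eef_pos"][:2]-p[:2]
R=Ro.from_euler("xyz",s["ee_rot"]); G=Ro.from_euler("xyz",[np.pi,0,np.pi+p[2]])
print("t",round(s["t"],2),"caliper xy",round(d@ex,4),round(d@ey,4),"z",s["eef_pos"][2].round(4),"F x,y,z",(s["force"][:2]@ex).round(1),(s["force"][:2]@ey).round(1),s["force"][2].round(1),"rotfix",(G*R.inv()).as_rotvec().round(3),"w",s["width"].round(4), "ex",ex.round(4))
E
python3 st.py
```

```text
Traceback (most recent call last):
  File "st.py", line 6, in <module>
    print("t",round(s["t"],2),"caliper xy",round(d@ex,4),round(d@ey,4),"z",s["eef_pos"][2].round(4),"F x,y,z",(s["force"][:2]@ex).round(1),(s["force"][:2]@ey).round(1),s["force"][2].round(1),"rotfix",(G*R.inv()).as_rotvec().round(3),"w",s["width"].round(4), "ex",ex.round(4))
                                                                                                                                                                                                                                             ^^^^^^^^^^^^^^^^
AttributeError: 'float' object has no attribute 'round'
```

```bash
sed -i 's/s\["width"\].round(4)/round(s["width"],4)/' st.py; python3 st.py
```

```text
t 3.53 caliper xy 0.1369 -0.0338 z 0.084 F x,y,z 1.2 0.8 0.4 rotfix [-0.     0.023  0.024] w 0.0004 ex [ 0.9825 -0.186 ]
```

Emit:
apply_moves --increments '[-0.002, 0.008, 0, 0, 0.012, 0.012, -0.002, 0.005, -0.006, 0, 0.011, 0.012, 0, 0, -0.007, 0, 0, 0, 0, 0, 0, 0, 0, 0]'

```text
t: 3.87
eef_pos: [0.6447, -0.083, 0.0609]
ee_rot: [-3.137, -0.014, 2.949]
force: [-0.8, 0.7, -0.8]
width: 0.0006
```

```bash
python3 st.py
```

```text
t 3.87 caliper xy 0.1277 -0.0263 z 0.0609 F x,y,z -0.9 0.5 -0.8 rotfix [ 0.002 -0.015  0.005] w 0.0006 ex [ 0.9825 -0.186 ]
```

Emit:
apply_moves --increments '[0, 0, 0.004, 0, -0.006, 0.002, -0.001, -0.005, 0.004, 0, -0.006, 0.002, -0.001, -0.005, 0, 0, 0, 0, -0.001, -0.005, 0, 0, 0, 0, -0.001, -0.005, 0, 0, 0, 0, -0.001, -0.005, 0, 0, 0, 0, -0.001, -0.005, 0, 0, 0, 0, -0.001, -0.005, 0, 0, 0, 0, -0.001, -0.005, 0, 0, 0, 0, -0.001, -0.005, 0, 0, 0, 0]'

```text
t: 4.7
eef_pos: [0.6391, -0.1313, 0.0783]
ee_rot: [3.138, 0.015, 2.954]
force: [1.0, 2.7, -0.2]
width: 0.0006
```

```bash
python3 st.py
```

```text
t 4.7 caliper xy 0.1311 -0.0748 z 0.0783 F x,y,z 0.5 2.9 -0.2 rotfix [-0.001  0.015  0.   ] w 0.0006 ex [ 0.9825 -0.186 ]
```

Emit:
apply_moves --increments '[-0.001, -0.005, -0.004, 0, 0.007, 0, -0.001, -0.005, -0.002, 0, 0.005, 0, -0.001, -0.005, 0, 0, 0, 0, -0.001, -0.005, 0, 0, 0, 0, -0.001, -0.004, 0, 0, 0, 0, 0, -0.002, 0, 0, 0, 0, 0, 0, 0, 0, 0, 0]'

```text
t: 5.28
eef_pos: [0.6313, -0.1611, 0.0705]
ee_rot: [3.141, -0.003, 2.953]
force: [0.0, 2.9, 1.4]
width: 0.0004
```

```bash
python3 st.py
```

```text
t 5.28 caliper xy 0.1291 -0.1055 z 0.0705 F x,y,z -0.5 2.9 1.4 rotfix [-0.001 -0.003  0.002] w 0.0004 ex [ 0.9825 -0.186 ]
```

Emit:
apply_moves --increments '[0.002, 0.01, 0, 0, 0, 0, 0.002, 0.01, 0.01, 0, 0, 0, 0, 0, 0.03, 0, 0, 0, 0, 0, 0.035, 0, 0, 0, 0, 0, 0.035, 0, 0, 0, 0, 0, 0.03, 0, 0, 0, -0.005, 0.01, 0.03, 0, 0, 0, -0.005, 0.01, 0.02, 0, 0, 0, 0, 0, 0, 0, 0, 0, 0, 0, 0, 0, 0, 0]'

```text
t: 6.12
eef_pos: [0.6219, -0.1141, 0.274]
ee_rot: [-3.137, -0.005, 2.956]
force: [0.0, -0.3, 0.1]
width: 0.0003
```

```bash
python3 - <<'E'
from h import *
s=arm.get_state(); im=save("wrist","w2.png")
for n in("thumb","lever_tip","lever_pivot"):
    for r in finder.landmark_of("wrist",n)[:1]: print(n,np.round(r["point"]),round(r["conf"],2),np.round(wz(s,r["point"],.078),4))
cv2.imwrite("pics/w2c.png",cv2.cvtColor(cv2.resize(im[0:260,180:480],None,fx=2.3,fy=2.3),cv2.COLOR_RGB2BGR))
E
python3 st.py
```

```text
thumb [366. 116.] 0.74 [ 0.5531 -0.1797  0.078 ]
lever_tip [308. 127.] 0.87 [ 0.622  -0.1804  0.078 ]
lever_pivot [364. 157.] 0.71 [ 0.561  -0.1327  0.078 ]
t 6.32 caliper xy 0.1106 -0.0621 z 0.2709 F x,y,z 0.1 0.0 0.6 rotfix [ 0.004 -0.01  -0.   ] w 0.0002 ex [ 0.9825 -0.186 ]
```

View pics/w2c.png

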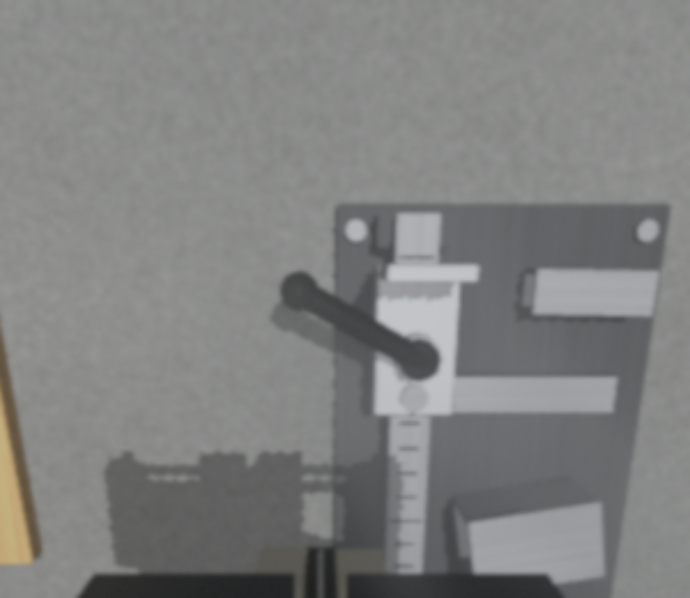

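Lever loose: tip at crop (298,291), about 27° towards -y. The carriage hasn't moved. Next I'll go behind the thumb plate.

Emit:
apply_moves --increments '[-0.015, -0.0195, -0.02, 0, -0.005, 0, -0.015, -0.0195, -0.02, 0, -0.005, 0, -0.015, -0.0195, -0.02, 0, 0, 0, -0.015, -0.0195, -0.02, 0, 0, 0, -0.015, -0.0195, -0.02, 0, 0, 0, 0, 0, 0, 0, 0, 0, 0, 0, 0, 0, 0, 0]'

```text
t: 6.9
eef_pos: [0.5384, -0.216, 0.1575]
ee_rot: [-3.136, -0.015, 2.954]
force: [1.1, -0.1, 0.4]
width: 0.0006
```

```bash
python3 st.py
```

```text
t 6.9 caliper xy 0.048 -0.1767 z 0.1575 F x,y,z 1.1 0.1 0.4 rotfix [ 0.002 -0.015  0.   ] w 0.0006 ex [ 0.9825 -0.186 ]
```

Emit:
apply_moves --increments '[0.004, -0.001, 0, 0, -0.008, 0, 0.003, 0, -0.02, 0, -0.004, 0, 0, 0, -0.025, 0, 0, 0, 0, 0, -0.02, 0, 0, 0, 0, 0, -0.01, 0, 0, 0, 0, 0, -0.004, 0, 0, 0, 0, 0, 0, 0, 0, 0]'

```text
t: 7.48
eef_pos: [0.5508, -0.2164, 0.0762]
ee_rot: [-3.138, 0.002, 2.956]
force: [-1.0, 0.7, -0.1]
width: 0.0004
```

```bash
python3 st.py
```

```text
t 7.48 caliper xy 0.0603 -0.1748 z 0.0762 F x,y,z -1.1 0.5 -0.1 rotfix [ 0.004  0.001 -0.001] w 0.0004 ex [ 0.9825 -0.186 ]
```

Emit:
apply_moves --increments '[-0.001, 0.005, -0.002, 0, 0, 0, -0.001, 0.005, -0.001, 0, 0, 0, 0, 0.005, 0, 0, 0, 0, 0.0006, 0.003, 0, 0, 0, 0, 0.0006, 0.003, 0, 0, 0, 0, 0.0006, 0.003, 0, 0, 0, 0, 0.0007, 0.004, 0, 0, 0, 0, 0.0007, 0.004, 0, 0, 0, 0, 0.0007, 0.004, 0, 0, 0, 0, 0.0007, 0.004, 0, 0, 0, 0]'

```text
t: 8.32
eef_pos: [0.5554, -0.1775, 0.0772]
ee_rot: [-3.132, 0.007, 2.957]
force: [1.7, -9.0, -5.0]
width: 0.0003
```

```bash
python3 st.py
```

```text
t 8.32 caliper xy 0.0576 -0.1358 z 0.0772 F x,y,z 3.3 -8.6 -5.0 rotfix [ 0.011  0.006 -0.002] w 0.0003 ex [ 0.9825 -0.186 ]
```

Emit:
apply_moves --increments '[0.0005, 0.004, -0.001, 0.004, 0.002, 0, 0.0005, 0.004, -0.001, 0.003, 0.002, 0, 0.0005, 0.004, 0, 0.001, 0, 0, 0.0005, 0.004, 0, 0.001, 0, 0, 0.0007, 0.004, 0, 0.001, 0, 0, 0.0007, 0.004, 0, 0.001, 0, 0, 0.0007, 0.004, 0, 0.001, 0, 0, 0.0007, 0.004, 0, 0.001, 0, 0, 0.0007, 0.004, 0, 0.001, 0, 0, 0.0007, 0.004, 0, 0.001, 0, 0]'

```text
t: 9.15
eef_pos: [0.5608, -0.1464, 0.0777]
ee_rot: [-3.133, 0.002, 2.956]
force: [1.8, -8.8, -5.2]
width: 0.0004
```

```bash
python3 st.py
```

```text
t 9.15 caliper xy 0.0571 -0.1041 z 0.0777 F x,y,z 3.5 -8.3 -5.2 rotfix [ 0.009  0.    -0.001] w 0.0004 ex [ 0.9825 -0.186 ]
```

Emit:
apply_moves --increments '[0.0005, 0.004, 0, 0.002, 0, 0, 0.0005, 0.004, 0, 0.002, 0, 0, 0.0005, 0.004, 0, 0.001, 0, 0, 0.0005, 0.004, 0, 0.001, 0, 0, 0.0007, 0.004, 0, 0.001, 0, 0, 0.0007, 0.004, 0, 0.001, 0, 0, 0.0007, 0.004, 0, 0.001, 0, 0, 0.0007, 0.004, 0, 0.001, 0, 0, 0.0007, 0.004, 0, 0.001, 0, 0, 0.0007, 0.004, 0, 0.001, 0, 0]'

```text
t: 9.98
eef_pos: [0.566, -0.1182, 0.0778]
ee_rot: [-3.127, -0.0, 2.954]
force: [2.0, -12.2, -6.2]
width: 0.0009
```

```bash
python3 st.py
```

```text
t 9.98 caliper xy 0.057 -0.0755 z 0.0778 F x,y,z 4.2 -11.6 -6.2 rotfix [ 0.014 -0.003  0.   ] w 0.0009 ex [ 0.9825 -0.186 ]
```

Emit:
apply_moves --increments '[0.0004, 0.003, 0, 0.003, 0, 0, 0.0004, 0.003, 0, 0.003, 0, 0, 0.0004, 0.003, 0, 0.002, 0, 0, 0.0004, 0.003, 0, 0.002, 0, 0, 0.0004, 0.003, 0, 0.002, 0, 0, 0.0004, 0.0025, 0, 0.002, 0, 0]'

```text
t: 10.48
eef_pos: [0.5677, -0.1087, 0.0778]
ee_rot: [-3.13, -0.003, 2.953]
force: [2.5, -11.1, -5.6]
width: 0.0007
```

```bash
python3 st.py; python3 - <<'E'
from h import *
s=arm.get_state(); im=save("wrist","w3.png"); t=save("top","t3.png")
a=cv2.resize(im[60:260,200:520],None,fx=2,fy=2); b=cv2.resize(t[155:270,250:400],None,fx=640/150,fy=640/150)
cv2.imwrite("pics/c3.png",cv2.cvtColor(cv2.resize(np.vstack([a,b]),None,fx=.66,fy=.66),cv2.COLOR_RGB2BGR))
E
```

```text
t 10.48 caliper xy 0.0569 -0.0659 z 0.0778 F x,y,z 4.5 -10.4 -5.6 rotfix [ 0.011 -0.005  0.001] w 0.0007 ex [ 0.9825 -0.186 ]
```

View pics/c3.png

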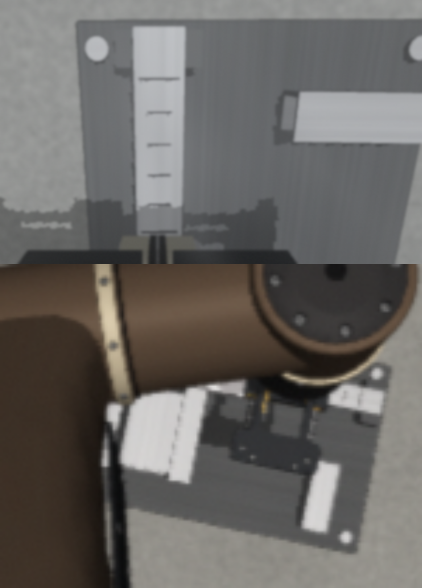

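The tube is flat against the sliding jaw in the top view, but the arm hides the fixed jaw. I'll finish with small rows.

Emit:
apply_moves --increments '[0.0004, 0.0023, 0, 0.002, 0, 0, 0.0004, 0.0023, 0, 0.002, 0, 0, 0.0004, 0.0023, 0, 0.002, 0, 0, 0.0004, 0.0023, 0, 0.002, 0, 0, 0.0004, 0.0021, 0, 0.002, 0, 0]'

```text
t: 11.0
eef_pos: [0.5684, -0.1044, 0.0778]
ee_rot: [-3.131, -0.006, 2.953]
force: [2.3, -11.1, -5.4]
width: 0.0005
```

```bash
python3 st.py
```

```text
t 11.0 caliper xy 0.0568 -0.0615 z 0.0778 F x,y,z 4.3 -10.5 -5.4 rotfix [ 0.009 -0.008  0.002] w 0.0005 ex [ 0.9825 -0.186 ]
```

Emit:
apply_moves --increments '[0.0004, 0.0023, 0, 0.002, 0, 0, 0.0004, 0.0023, 0, 0.002, 0, 0, 0.0004, 0.0023, 0, 0.002, 0, 0, 0.0004, 0.0023, 0, 0.002, 0, 0]'

```text
t: 11.33
eef_pos: [0.569, -0.1012, 0.0778]
ee_rot: [-3.131, -0.009, 2.952]
force: [2.8, -12.0, -5.6]
width: 0.0006
```

```bash
python3 st.py
```

```text
t 11.33 caliper xy 0.0567 -0.0582 z 0.0778 F x,y,z 5.0 -11.3 -5.6 rotfix [ 0.009 -0.011  0.002] w 0.0006 ex [ 0.9825 -0.186 ]
```

Emit:
apply_moves --increments '[0.0003, 0.0022, 0, 0.002, -0.002, 0, 0.0003, 0.0022, 0, 0.002, -0.002, 0, 0.0003, 0.0022, 0, 0.002, -0.002, 0]'

```text
t: 11.58
eef_pos: [0.5694, -0.099, 0.0778]
ee_rot: [-3.132, -0.004, 2.952]
force: [2.7, -11.9, -6.6]
width: 0.0003
```

```bash
python3 st.py
```

```text
t 11.58 caliper xy 0.0567 -0.056 z 0.0778 F x,y,z 4.8 -11.2 -6.6 rotfix [ 0.009 -0.006  0.003] w 0.0003 ex [ 0.9825 -0.186 ]
```

Emit:
apply_moves --increments '[0.0003, 0.0021, 0, 0.002, -0.001, 0, 0.0003, 0.0021, 0, 0.002, -0.001, 0, 0.0003, 0.0021, 0, 0.002, -0.001, 0]'

```text
t: 11.83
eef_pos: [0.5695, -0.0986, 0.0778]
ee_rot: [-3.131, -0.003, 2.952]
force: [2.7, -15.2, -6.0]
width: 0.0006
```

```bash
python3 st.py
```

```text
t 11.83 caliper xy 0.0567 -0.0556 z 0.0778 F x,y,z 5.5 -14.4 -6.0 rotfix [ 0.01  -0.005  0.003] w 0.0006 ex [ 0.9825 -0.186 ]
```

Emit:
apply_moves --increments '[0.0003, 0.0021, 0, 0.001, 0, 0, 0.0003, 0.0021, 0, 0.001, 0, 0]'

```text
t: 12.0
eef_pos: [0.5695, -0.0986, 0.0779]
ee_rot: [-3.127, -0.004, 2.952]
force: [2.9, -15.1, -5.6]
width: 0.0006
```

```bash
python3 st.py
```

```text
t 12.0 caliper xy 0.0567 -0.0556 z 0.0779 F x,y,z 5.6 -14.3 -5.6 rotfix [ 0.013 -0.007  0.003] w 0.0006 ex [ 0.9825 -0.186 ]
```

Emit:
apply_moves --increments '[-0.001, -0.006, 0, 0, 0, 0, -0.001, -0.006, 0, 0.004, -0.003, 0, -0.001, -0.006, 0.005, 0.004, -0.003, 0, 0, 0, 0.025, 0, 0, 0, 0, 0, 0.035, 0, 0, 0, 0, 0, 0.035, 0, 0, 0, 0.003, 0.015, 0.025, 0, 0, 0, 0.005, 0.025, 0.02, 0, 0, 0, 0.005, 0.025, 0.02, 0, 0, 0, 0.005, 0.025, 0.02, 0, 0, 0, 0.005, 0.025, 0.02, 0, 0, 0, 0.005, 0.025, 0.01, 0, 0, 0, 0.005, 0.025, 0, 0, 0, 0, 0.004, 0.015, 0, 0, 0, 0, 0, 0, 0, 0, 0, 0, 0, 0, 0, 0, 0, 0]'

```text
t: 13.33
eef_pos: [0.5994, 0.0679, 0.3155]
ee_rot: [3.13, 0.011, 2.95]
force: [0.1, -1.1, -0.5]
width: 0.0005
```

```bash
python3 st.py; python3 - <<'E'
from h import *
s=arm.get_state(); im=save("wrist","w4.png")
for n,z in(("thumb",.075),("lever_tip",.078),("lever_pivot",.078)):
    for r in finder.landmark_of("wrist",n)[:1]: print(n,np.round(r["point"]),round(r["conf"],2),np.round(wz(s,r["point"],z),4))
cv2.imwrite("pics/w4c.png",cv2.cvtColor(cv2.resize(im[40:260,200:460],None,fx=2.7,fy=2.7,interpolation=2),cv2.COLOR_RGB2BGR))
E
```

```text
t 13.33 caliper xy 0.0552 0.1135 z 0.3155 F x,y,z 0.4 -1.1 -0.5 rotfix [-0.01   0.013  0.004] w 0.0005 ex [ 0.9825 -0.186 ]
thumb [320.  43.] 0.76 [ 0.57   -0.0876  0.075 ]
lever_tip [268.  54.] 0.66 [ 0.6354 -0.0874  0.078 ]
lever_pivot [321.  90.] 0.67 [ 0.5798 -0.0359  0.078 ]
```

View pics/w4c.png

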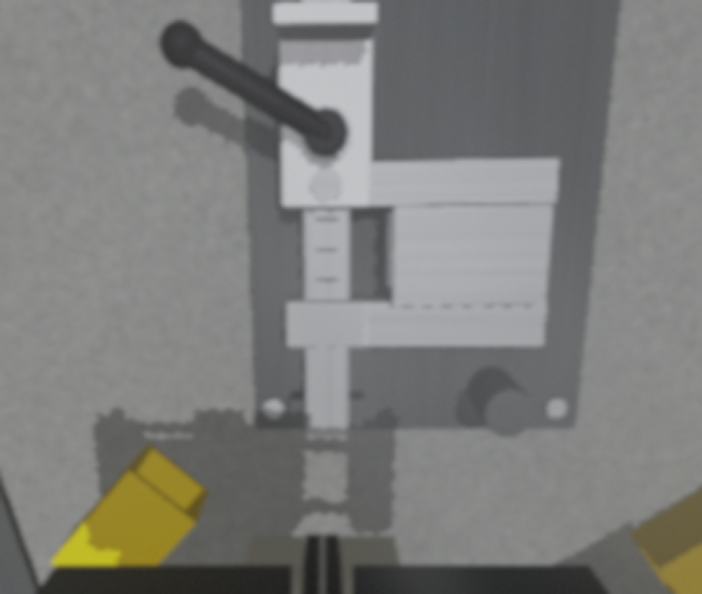

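The tube lies flat between both jaws: sliding-jaw face at crop row about 205, fixed-jaw face at about 303. The lever is loose at (180,45). Now for the -y side of the lever, to swing it tight.

Emit:
apply_moves --increments '[0.004, -0.02, -0.015, -0.002, 0.002, 0.001, 0.004, -0.02, -0.015, -0.002, 0.002, 0.001, 0.004, -0.02, -0.015, -0.002, 0.002, 0.001, 0.004, -0.02, -0.015, -0.002, 0.002, 0, 0.004, -0.02, -0.015, -0.002, 0.002, 0, 0.004, -0.02, -0.015, 0, 0, 0, 0.004, -0.02, -0.015, 0, 0, 0, 0.004, -0.02, -0.015, 0, 0, 0, 0.004, -0.02, -0.015, 0, 0, 0, 0.004, -0.019, -0.01, 0, 0, 0, 0, 0, 0, 0, 0, 0, 0, 0, 0, 0, 0, 0]'

```text
t: 14.53
eef_pos: [0.6344, -0.153, 0.161]
ee_rot: [-3.141, -0.003, 2.94]
force: [-0.2, 0.1, 0.6]
width: 0.0008
```

```bash
python3 st.py
```

```text
t 14.53 caliper xy 0.1306 -0.0969 z 0.161 F x,y,z -0.2 0.0 0.6 rotfix [-0.    -0.003  0.014] w 0.0008 ex [ 0.9825 -0.186 ]
```

Good and clear of the lever. I'll descend to z ≈ 0.071.

Emit:
apply_moves --increments '[0, 0, -0.02, 0, 0, 0.006, 0, 0, -0.025, 0, 0, 0.006, 0, 0, -0.02, 0, 0, 0, 0, 0, -0.012, 0, 0, 0, 0, 0, -0.005, 0, 0, 0, 0, 0, 0, 0, 0, 0, 0, 0, 0, 0, 0, 0]'

```text
t: 15.12
eef_pos: [0.6344, -0.154, 0.0803]
ee_rot: [-3.141, 0.002, 2.95]
force: [-0.5, 0.5, 0.5]
width: 0.0007
```

```bash
python3 st.py
```

```text
t 15.12 caliper xy 0.1308 -0.0979 z 0.0803 F x,y,z -0.6 0.4 0.5 rotfix [0.001 0.002 0.004] w 0.0007 ex [ 0.9825 -0.186 ]
```

Emit:
apply_moves --increments '[0.001, 0.006, -0.005, 0, 0, 0.002, 0.001, 0.006, -0.003, 0, 0, 0.002, 0.001, 0.006, 0, 0, 0, 0, 0.001, 0.006, 0, 0, 0, 0, 0.001, 0.005, 0, 0, 0, 0, 0.001, 0.005, 0, 0, 0, 0, 0.0008, 0.004, 0, 0, 0, 0, 0.0008, 0.004, 0, 0, 0, 0, 0.0008, 0.004, 0, 0, 0, 0, 0.0008, 0.004, 0, 0, 0, 0, 0.0008, 0.004, 0, 0, 0, 0, 0.0008, 0.004, 0, 0, 0, 0]'

```text
t: 16.12
eef_pos: [0.6528, -0.092, 0.0787]
ee_rot: [-3.14, 0.017, 2.957]
force: [2.2, -3.8, -1.1]
width: 0.0004
```

```bash
python3 st.py
```

```text
t 16.12 caliper xy 0.1374 -0.0337 z 0.0787 F x,y,z 2.9 -3.3 -1.1 rotfix [ 0.005  0.016 -0.003] w 0.0004 ex [ 0.9825 -0.186 ]
```

Emit:
apply_moves --increments '[0, 0.004, -0.003, 0.001, 0.005, -0.001, 0, 0.004, -0.003, 0.001, 0.005, -0.001, 0, 0.004, -0.001, 0.001, 0.004, -0.001, 0, 0.004, 0, 0, 0.002, 0, 0.0002, 0.004, 0, 0, 0, 0, 0.0002, 0.004, 0, 0, 0, 0, 0.0005, 0.004, 0, 0, 0, 0, 0.0005, 0.004, 0, 0, 0, 0]'

```text
t: 16.78
eef_pos: [0.6541, -0.0572, 0.071]
ee_rot: [-3.139, -0.002, 2.954]
force: [0.5, -2.7, 0.9]
width: 0.0005
```

```bash
python3 st.py
```

```text
t 16.78 caliper xy 0.1322 0.0008 z 0.071 F x,y,z 1.0 -2.6 0.9 rotfix [ 0.002 -0.002  0.001] w 0.0005 ex [ 0.9825 -0.186 ]
```

Emit:
apply_moves --increments '[0.0005, 0.003, 0, 0, 0, 0, 0.0005, 0.003, 0, 0, 0, 0, 0.0005, 0.003, 0, 0, 0, 0, 0.0005, 0.003, 0, 0, 0, 0, 0.0005, 0.0025, 0, 0, 0, 0, 0.0004, 0.002, 0, 0, 0, 0]'

```text
t: 17.28
eef_pos: [0.6541, -0.0396, 0.0704]
ee_rot: [-3.137, -0.008, 2.954]
force: [-2.4, -3.6, 1.4]
width: -0.0
```

```bash
python3 st.py
```

```text
t 17.28 caliper xy 0.1289 0.0181 z 0.0704 F x,y,z -1.7 -4.0 1.4 rotfix [ 0.003 -0.008  0.001] w -0.0 ex [ 0.9825 -0.186 ]
```

Emit:
apply_moves --increments '[0.0004, 0.002, 0, 0, -0.004, 0, 0.0004, 0.002, 0, 0, -0.004, 0]'

```text
t: 17.45
eef_pos: [0.6542, -0.0363, 0.0703]
ee_rot: [-3.137, -0.001, 2.954]
force: [-2.5, -14.8, 2.5]
width: 0.0002
```

```bash
python3 st.py
```

```text
t 17.45 caliper xy 0.1284 0.0214 z 0.0703 F x,y,z 0.3 -15.0 2.5 rotfix [ 0.005 -0.002  0.001] w 0.0002 ex [ 0.9825 -0.186 ]
```

At the stop. I'll retreat at once, then rise and go to the look pose.

Emit:
apply_moves --increments '[-0.002, -0.01, 0, 0, 0, 0, -0.002, -0.01, 0, 0, 0, 0, -0.001, -0.008, 0.005, 0, 0, 0, 0, 0, 0.025, 0, 0, 0, 0, 0, 0.035, 0, 0, 0, 0, 0, 0.035, 0, 0, 0, -0.003, 0.015, 0.03, 0, 0, 0, -0.008, 0.025, 0.03, 0, 0, 0, -0.01, 0.025, 0.03, 0, 0, 0, -0.01, 0.025, 0.03, 0, 0, 0, -0.01, 0.025, 0.015, 0, 0, 0, -0.008, 0.015, 0, 0, 0, 0, 0, 0, 0, 0, 0, 0, 0, 0, 0, 0, 0, 0]'

```text
t: 18.62
eef_pos: [0.5967, 0.0655, 0.3205]
ee_rot: [3.13, 0.007, 2.946]
force: [1.7, 0.3, 0.5]
width: 0.0009
```

```bash
python3 st.py; python3 - <<'E'
from h import *
s=arm.get_state(); im=save("wrist","w5.png")
for n,z in(("thumb",.075),("lever_tip",.078),("lever_pivot",.078)):
    for r in finder.landmark_of("wrist",n)[:1]: print(n,np.round(r["point"]),round(r["conf"],2),np.round(wz(s,r["point"],z),4))
cv2.imwrite("pics/w5c.png",cv2.cvtColor(cv2.resize(im[30:250,200:460],None,fx=2.7,fy=2.7,interpolation=2),cv2.COLOR_RGB2BGR))
E
```

```text
t 18.62 caliper xy 0.053 0.1107 z 0.3205 F x,y,z 1.6 0.6 0.5 rotfix [-0.01   0.009  0.008] w 0.0009 ex [ 0.9825 -0.186 ]
thumb [316.  46.] 0.75 [ 0.5716 -0.0881  0.075 ]
lever_tip [268. 123.] 0.76 [ 0.6527 -0.0116  0.078 ]
lever_pivot [319.  92.] 0.82 [ 0.5787 -0.0362  0.078 ]
```

View pics/w5c.png

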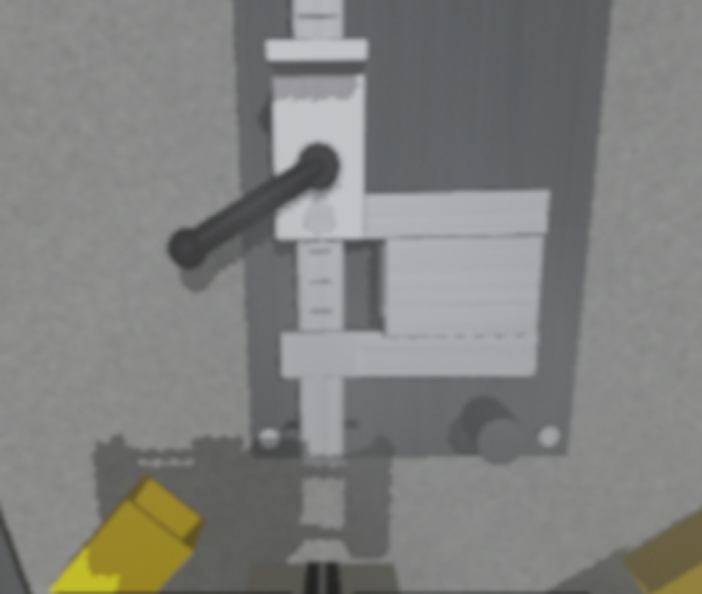

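The lever points 29° towards +y, which is tight, and the tube is held between both jaws. I'll check the jaw's squareness numerically by comparing its rear edge with the fixed jaw's far edge.

```bash
python3 - <<'E'
from h import *
s=dict(eef_pos=[.5967,.0655,.3205],ee_rot=[3.13,.007,2.946])
g=cv2.cvtColor(cv2.imread("pics/w5.png"),cv2.COLOR_BGR2GRAY).astype(float)
def edge(c0,c1,r0,r1,sign):
    cs=np.arange(c0,c1); rows=[]
    for c in cs:
        d=np.clip(sign*np.diff(g[r0:r1+1,c]),0,None); d[d<.4*d.max()]=0; rows.append((d*(np.arange(r0,r1)+.5)).sum()/d.sum())
    k=np.polyfit(cs,rows,1); k=np.polyfit(cs[abs(np.polyval(k,cs)-rows)<.6],np.array(rows)[abs(np.polyval(k,cs)-rows)<.6],1)
    a,b=[wz(s,(c,np.polyval(k,c)),.046) for c in(c0,c1)]; v=a-b; return k.round(3),np.arctan2(v[1],v[0]).round(4)
print("slide rear",edge(338,400,98,107,1)); print("fixed far",edge(310,395,164,174,-1)); print("plate yaw fit -0.187")
E
```

```text
slide rear (array([-2.5000e-02,  1.0986e+02]), np.float64(-0.1723))
fixed far (array([2.00000e-03, 1.68167e+02]), np.float64(-0.1968))
plate yaw fit -0.187
```

The jaw tilt measures about 0.025 rad, inside the 0.035 limit, and fits a light preload of about 6 N on the tube. I'm handing in.

```bash
python3 -c "
from station import arm
print(arm.job_done())"
```

```text
the job is handed in; nothing more can be done
None
```

I measured the tube and handed the job in at about 19 s of the 58 s allowed. The carriage is clamped with both jaws on the tube, and the robot is touching nothing.

- **Loosening:** I swung the lever to loose. A wrist picture put it about 27° towards -y, which is about 1.0 rad. The carriage had not moved.
- **Closing:** I pushed only on the thumb plate until it stalled, at about 14 N along the beam. A picture showed the tube squared between both jaws, with travel about 0.100 m as expected for 50 mm.
- **Tightening:** I swung the lever back to its stop, with about 15 N there. The last picture puts it 29° towards +y, about 0.02 rad from fully tight.

**Least certain check:** the sliding jaw measured about 0.025 rad off square against the fixed jaw, within the 0.035 limit. That fits a light preload of roughly 6 N still on the tube. I estimated it from picture edges, perhaps 0.005 rad uncertain, and left it rather than risk losing contact by backing off.

The bystanders on the plate looked undisturbed where they showed in the pictures. I did not check the hammer, can and wrench again, but the arm did not work near them.

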